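# Lever open the heavy flap of a shielded sample store

### The job

Someone left a bottle standing on the heavy steel flap of the shielded sample store. Without gripping or lifting anything, push the bottle with the fingers, still upright, off the flap and wholly onto the fixed deck beside it. Then press the pad on the lever's long end down to its rubber stop, or nearly so, to raise the flap, and finish while still holding the lever down.

Things in the scene. Friction and masses are not known exactly. Their poses are not given: they have to be found in the camera images.
- store: Fixed grey unit. Origin: on the worktop, straight below the lever's fulcrum; it turns only about the vertical. Its frame, in m: lever along y, long end towards -y; flap at +y; flat fixed deck beside the flap towards +x, covering x 0.054..0.159, y 0.080..0.208, top z 0.0779. Fulcrum cheeks: x +-0.028, y +-0.022, up to z 0.092. Rubber stop for the long end: x 0, y -0.142, top z 0.0225.
- deck (a point): Middle of the deck's top, where the bottle is to go: in the unit's frame x 0.1065, y 0.130, z 0.0779 m. The deck lies 0.7 mm lower than the shut flap, across a 3 mm seam.
- bottle: White plastic bottle with a white cap, 38 mm diameter body, 75 mm tall with the cap, about 60 g, loose, standing on the shut flap at the start. Origin: centre of its underside; z up along the bottle.
- flap: Heavy hinged flap, 3 to 5 kg: steel plate 100 x 131 x 12 mm, shielding plug beneath. Origin: on the hinge axis, along the unit's x at y 0.186, z 0.0724 m; axes as the unit's when shut. Shut, it covers x -0.049..0.051, y 0.047..0.178 of the unit's frame, flat top z 0.0786. Raised, its lip (lever's side) swings up: roll = minus the opening, about 0.37 rad on the stop; it falls shut if let go.
- lever: Loose steel lever 24 x 222 x 10 mm lying by a cross pin in the fulcrum's slots; a roller on its short end, 70 mm from the pin, bears from below on the flap's lip. Origin: on the pin's axis, 75 mm above the worktop. While the flap is shut its axes are the unit's, though the bar slopes up 22 degrees to the long end; on the stop it slopes down 17 degrees. Pressing at the pad takes about 6 to 13 N.
- lever_pad (a point): Centre of the top face of the black ribbed press pad (40 x 46 mm, 9 mm thick, in line with the bar) on the lever's long end, 142 mm along the bar from the pin; about 0.14 m above the worktop at rest. Pressed, it swings down about the pin, in the unit's y-z plane, to the stop 94 mm lower.
- film_roll: Bystander: white roll of film, 62 mm diameter, 50 mm tall, standing on the worktop behind the lever. Origin: centre of its underside. Leave it in place.
- vial: Bystander: brown glass screw vial, 22 mm diameter, 44 mm tall, on the worktop in front of the unit. Origin: centre of its underside. Leave it in place.
- timer: Bystander: flat bench timer, 72 x 72 x 19 mm, on the worktop to the right. Origin: centre of its underside. Leave it in place.
Things that resemble listed ones, but are neither listed nor needed, are in the scene too. What is shaped like the bottle but yellow is not meant.

How it is judged:
By the outcome, as a careful person would: the job done as asked, in the order asked, and still so for the second after the job is handed in, while the arm keeps its last pose, push and grip.
It also fails if it takes over 59 s, if anything falls off the work surface, if the arm or the gripper's body presses on something with over 40 N, if the wrist force passes 120 N, or if a joint passes its speed limit or range.

### The arm

A 6-joint arm with a two-finger parallel gripper is mounted at the origin on a cart in front of the work surface, level with it; the furniture and walls round the work are solid. World frame = base frame: x ahead of the robot, y to its left, z up, the work surface at z = 0. Lengths are in m, angles in rad, forces in N, time in s.
With the tool pointing down it reaches from about 0.35 to 0.95 m from the base axis. Payload 17.4 kg.
Tool frame: the origin (TCP) lies at the very end of the fingers, on their centre line; the grasp point (between the pads) lies 19 mm behind it (arm.tcp_to_grasp is the distance from the TCP to the grasp point, in m); z points along the fingers, y is the direction in which the jaws open and shut (so a half turn about z gives the same grasp; the last joint's range is limited). The gripper opens to 93 mm and grips with 3 to 60 N. Pads are 15 mm wide; open, the fingers measure 128 mm over their backs; the gripper's body (75 mm by 188 mm) begins 65 mm behind the grasp point.
Start: joints at [-1.35, 0.116, 1.442, -0, 1.584, -0.038], TCP at [0.173, -0.653, 0.219] pointing down, gripper open.
Joint ranges: [-2.83, 2.83], [-0.83, 2.19], [0.07, 2.5], [-1.14, 4.28], [0.01, 3], [-2.97, 2.97]. Speed limits (rad/s): [1.89, 1.89, 2.22, 3.14, 3.14, 3.14].

### API

Orientations are given as a rotation vector (axis times angle).
In Python, from bench import arm gives the robot as it stands.
- The arm moves only by the tool jog_arm, never from a script. Its arguments are lists of equal length, an entry for each row: "delta_pos": the shift along the tool's x, y, z in cm, a list of three; "rotation": the turn, a rotation vector about the tool's x, y, z in rad, a list of three; "gripper": the closure, from 0 (fully open) to 1 (shut). A call has exactly 8 rows; each row is the pose to reach, as a shift and turn from the pose commanded when the call began, along the tool's axes at that moment; what a row does not reach only later rows make up. A row lasts 1/10 s, in which the tool goes at most 50 mm and 8.59 degrees, less where a joint would pass 70% of its speed; a pose out of reach is approached as far as the arm can. A call with a gripper value outside its range is refused whole. The fingers move at their own pace and stop on an object; "squeeze" is the grip in N (left out, the last holds). Time passes only in rows, so rows that repeat a pose let the fingers close, or fill a call up. It gives the time, the measured TCP pose, the force and the opening at its end, in the units of the state.
- arm.read_state(): the state, without advancing time (a new reading comes with each control period).
- arm.capture(name): name is "scene" or "top" or "wrist"; returns a dict with "pixels" (480x640x3 uint8, blue, green, red), "camera_matrix" (3x3 intrinsics, pixels), "world_from_camera" (4x4, takes a point from camera to world coordinates). Camera axes: x right, y down, z forward; pixel columns grow to the right and rows downward; lengths in m; the calibration is good to about 2 mm. The wrist camera is an equidistant fisheye: a pixel r from the principal point sees the ray r / f radians off the axis. A picture is of the moment at which its call begins. There is no depth.
- arm.job_done(): hands the job in, once; it reports no verdict.
The state is a dict: "time": time; "q": joint angles; "joint_velocities": joint speeds; "joint_efforts": joint torques, N m; "tcp_pos": TCP position; "tool_rot": TCP orientation; "force": force on the tool from outside, world axes, zero at the start; "ft_torque": the same for the moment, N m; "opening": finger opening in m.
Only numpy, scipy, OpenCV 4.12 (cv2) and the standard library are available. Lean on these libraries where they do the work, as an engineer would, in place of code of your own. Each camera call takes 0.05 s, during which the arm holds its last target. There are 200 camera calls.

## Working session

There is one attempt and no reset: what is moved stays moved. The work goes in short steps, Python scripts to look and compute and a tool call to move; the robot and the scene stay as the last step left them, time stands still between calls to the robot, and variables do not carry over. Pictures are saved under pics/ and viewed, about 8 in all and at most 12, crops included, and the job is handed in when it is done.

Besides the shell and the picture viewer there is one more tool, called after "Call:" by a JSON object that holds its "api" and its "payload". jog_arm: Moves the arm, as the interface text tells. Its arguments: {"type":"object","properties":{"delta_pos":{"type":"array","items":{"type":"array","items":{"type":"number"}}},"rotation":{"type":"array","items":{"type":"array","items":{"type":"number"}}},"gripper":{"type":"array","items":{"type":"number"}},"squeeze":{"type":"number"}},"required":["delta_pos","rotation","gripper"]}

```bash
mkdir -p pics && ls
python3 - <<'E'
from bench import arm
import cv2,pickle,numpy as np
d={}
for n in("scene","top"):
    c=arm.capture(n);d[n]=c
    cv2.imwrite(f"pics/{n}0.png",c["pixels"]);print(n,np.round(c["camera_matrix"],1).tolist(),np.round(c["world_from_camera"],3).tolist())
pickle.dump(d,open("c0.pkl","wb"))
print(arm.read_state())
E
```

```text
pics
scene [[498.1, 0.0, 321.2], [0.0, 498.1, 241.2], [0.0, 0.0, 1.0]] [[-0.81, -0.273, 0.519, 0.03], [-0.586, 0.386, -0.712, 0.632], [-0.006, -0.881, -0.472, 0.587], [0.0, 0.0, 0.0, 1.0]]
top [[620.1, 0.0, 312.7], [0.0, 620.1, 230.5], [0.0, 0.0, 1.0]] [[0.026, -0.995, 0.101, 0.364], [-1.0, -0.027, -0.01, -0.033], [0.013, -0.1, -0.995, 1.405], [0.0, 0.0, 0.0, 1.0]]
{'time': 0.1, 'q': array([-1.34977496e+00,  1.16456397e-01,  1.44216278e+00, -8.54838047e-06,
        1.58400501e+00, -3.77953108e-02]), 'joint_velocities': array([-0.00132359, -0.00165058, -0.0017613 ,  0.00147942, -0.0026634 ,
        0.0009663 ]), 'joint_efforts': array([ 7.98591554e-04, -7.22901678e+01, -6.23866153e+01,  7.80428248e-02,
        2.27646675e-02, -9.05912179e-05]), 'tcp_pos': array([ 0.17271182, -0.65235355,  0.21798877]), 'tool_rot': array([-3.11430616e+00, -4.05281894e-01,  1.61552285e-04]), 'force': array([ 0.35728001, -0.21206548, -0.17071411]), 'ft_torque': array([ 0.00823489,  0.04204127, -0.02632069]), 'opening': 0.09290540309846053}
```

View pics/scene0.png

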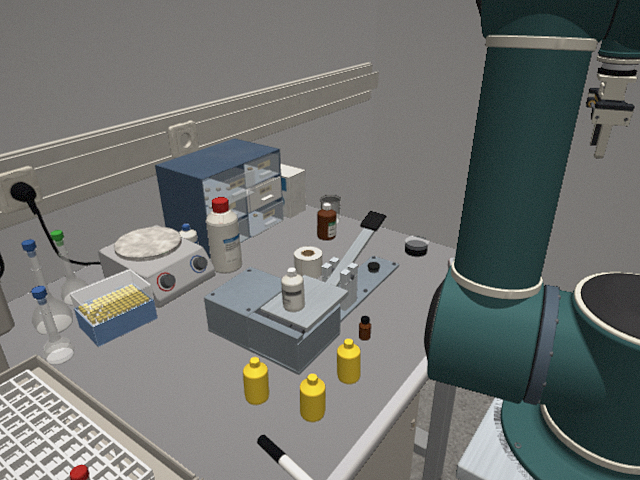

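View pics/top0.png

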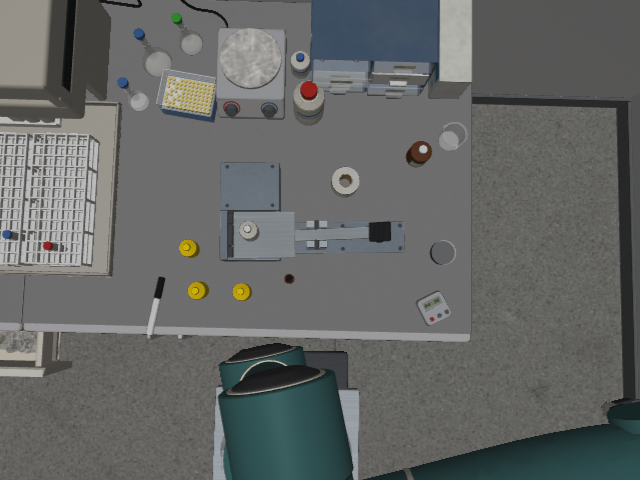

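The top view shows the store: bar and pad at px (300..390, 232), flap (230–295, 212–260), deck up at (221–280, 163–210). White-topped bottle candidates are (248,230), (308,98) with a red cap, (300,62) with a blue cap, and the three yellow ones. Only (248,230) is white-capped and stands on the flap. I'll confirm that in an enlarged crop.

Run:
```python
import cv2,pickle,numpy as np
d=pickle.load(open("c0.pkl","rb"))
t=d["top"]["pixels"][150:280,205:415];s=d["scene"]["pixels"][200:370,200:400]
a=cv2.resize(t,None,fx=3.7,fy=3.7,interpolation=cv2.INTER_CUBIC)
cv2.imwrite("pics/crop_t.png",a)
cv2.imwrite("pics/crop_s.png",cv2.resize(s,None,fx=3.5,fy=3.5,interpolation=cv2.INTER_CUBIC))
```

```text
(no output)
```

View pics/crop_t.png

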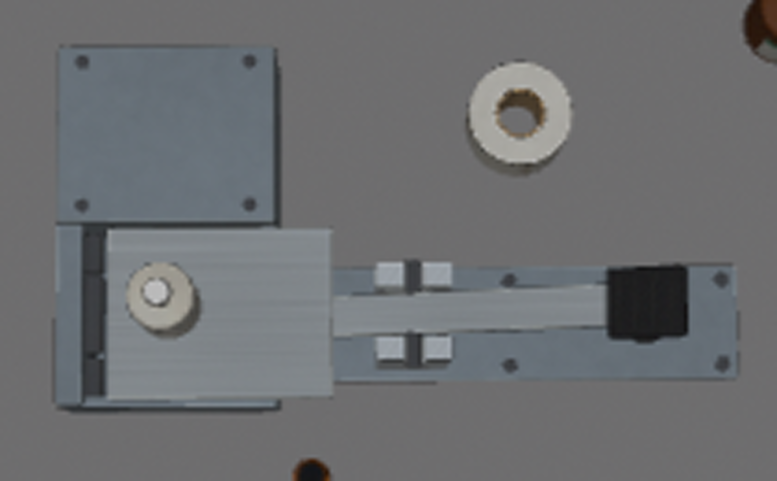

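View pics/crop_s.png

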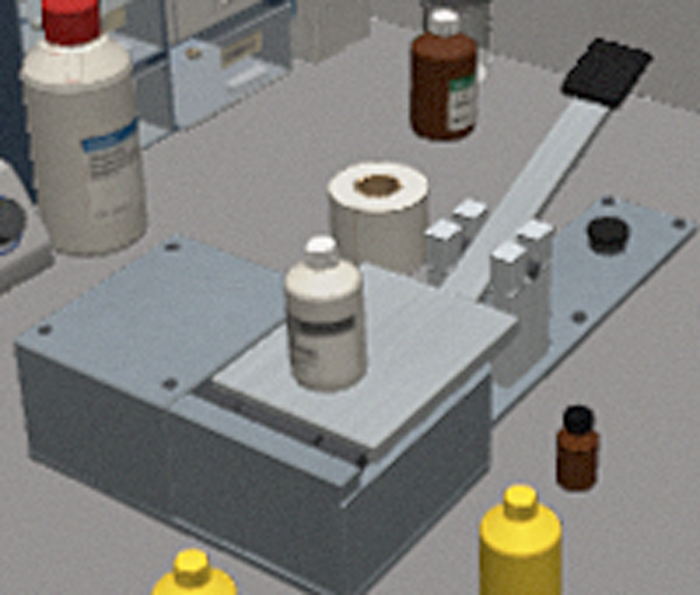

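Both crops confirm the bottle: white body and white cap standing on the flap (top crop cap (155,291), scene crop cap (321,243)). The vial (311,470) and film roll (520,113) are bystanders. Next step is to triangulate.

```bash
cat > h.py <<'E'
import numpy as np
def ray(c,px):
    T=c["world_from_camera"];K=c["camera_matrix"]
    v=T[:3,:3]@np.linalg.solve(K,[px[0],px[1],1.]);return T[:3,3],v/np.linalg.norm(v)
def onz(c,px,z):
    o,v=ray(c,px);return o+v*(z-o[2])/v[2]
def tri(r):
    A=0;b=0
    for o,v in r:
        P=np.eye(3)-np.outer(v,v);A=A+P;b=b+P@o
    p=np.linalg.solve(A,b);return p,max(np.linalg.norm((np.eye(3)-np.outer(v,v))@(p-o)) for o,v in r)
E
python3 - <<'E'
import pickle,numpy as np
from h import *
np.set_printoptions(precision=4,suppress=True)
d=pickle.load(open("c0.pkl","rb"));T=d["top"];S=d["scene"]
ct=lambda u,v:(205+(u-1.35)/3.7,150+(v-1.35)/3.7)
cs=lambda u,v:(200+(u-1.25)/3.5,200+(v-1.25)/3.5)
for n,a,b in [("cap",(155,291),(321,241)),("pad",(648,302),(607,72)),("scr++",(82,62),(44,329)),("scr y-x+",(249,61),(172,246)),("scr y+x-",(82,205),(170,383)),
   ("film top",(520,113),(378,186)),("vial top",(312,470),(578,412))]:
    print(n,*tri([ray(T,ct(*a)),ray(S,cs(*b))]))
# deck corners, unit-frame xy
W=np.array([onz(T,ct(*p),.0779)[:2] for p in [(58,46),(276,46),(275,222),(57,222)]]);U=np.array([[.159,.208],[.159,.08],[.054,.08],[.054,.208]])
flap=np.array([onz(T,ct(*p),.0786)[:2] for p in [(106,228),(332,228),(332,398),(106,398)]]);UF=np.array([[.051,.178],[.051,.047],[-.049,.047],[-.049,.178]])
W=np.r_[W,flap];U=np.r_[U,UF]
mu,mw=U.mean(0),W.mean(0);H=(U-mu).T@(W-mw);th=np.arctan2(H[0,1]-H[1,0],H[0,0]+H[1,1])
R=np.array([[np.cos(th),-np.sin(th)],[np.sin(th),np.cos(th)]]);t=mw-R@mu
print("unit",t,th,(W-(U@R.T+t))*1e3)
print("deck",R@[.1065,.13]+t,"pad",R@[0,-.142*np.cos(np.radians(22))]+t)
print("bottle px base from scene",onz(S,cs(328,377),.0786))
for n,p in[("pad",(648,302)),]:print(onz(T,ct(*p),.14))
from bench import arm
from scipy.spatial.transform import Rotation as Ro
s=arm.read_state();print(Ro.from_rotvec(s["tool_rot"]).as_matrix())
E
```

```text
cap [0.4902 0.0878 0.1547] 0.0007453170015128831
pad [ 0.4932 -0.1846  0.1355] 0.000878823923126287
scr++ [0.632 0.143 0.079] 0.00022258178073210352
scr y-x+ [0.6348 0.0449 0.0792] 0.0007873286123526944
scr y+x- [0.5472 0.1395 0.0784] 0.0006366497392911658
film top [ 0.6138 -0.1163  0.0499] 0.0006788086093988913
vial top [0.3966 0.0016 0.0421] 0.0018587555403979026
unit [ 0.4889 -0.0546] 0.02826869270988273 [[-0.4971 -0.1172]
 [-0.5071  0.0451]
 [ 0.2114  0.3702]
 [ 0.3752 -0.7788]
 [-0.3091  0.6011]
 [-0.4361  0.1223]
 [ 0.4431  0.1252]
 [ 0.7197 -0.3679]]
deck [0.5917 0.0784] pad [ 0.4927 -0.1862]
bottle px base from scene [0.4861 0.0903 0.0786]
[ 0.4935 -0.1837  0.14  ]
[[ 0.9667  0.2559 -0.0002]
 [ 0.2559 -0.9667  0.001 ]
 [ 0.     -0.001  -1.    ]]
```

Bottle at about (0.488, 0.089), store yaw 0.028, and the push direction is roughly world +x. Starting the approach with the fingers part-closed as a two-point pusher.

Call:
{"api": "jog_arm", "payload": {"delta_pos": [[4,-3.3,0],[8,-6.7,0],[12,-10.1,0],[16,-13.5,0],[20,-16.9,0],[24,-20.2,0],[28,-23.6,0],[32,-27,0]], "rotation": [[0,0,0.03],[0,0,0.06],[0,0,0.09],[0,0,0.12],[0,0,0.15],[0,0,0.18],[0,0,0.21],[0,0,0.2305]], "gripper": [0.74,0.74,0.74,0.74,0.74,0.74,0.74,0.74]}}

```text
time: 0.9
tcp_pos: [0.4029, -0.3231, 0.2185]
tool_rot: [-3.141, -0.042, -0.0]
force: [1.7, -0.6, 0.1]
opening: 0.0334
```

Call:
{"api": "jog_arm", "payload": {"delta_pos": [[0.5,-4.5,0],[1,-9,0],[1.7,-14,0],[2.3,-20,0],[2.9,-26,0],[3.5,-32,0],[4,-37,0],[4.3,-41,0]], "rotation": [[0,0,0],[0,0,0],[0,0,0],[0,0,0],[0,0,0],[0,0,0],[0,0,0],[0,0,0]], "gripper": [0.74,0.74,0.74,0.74,0.74,0.74,0.74,0.74]}}

```text
time: 1.7
tcp_pos: [0.4319, 0.0664, 0.2187]
tool_rot: [-3.141, -0.044, -0.001]
force: [1.2, -0.3, 0.4]
opening: 0.0241
```

Call:
{"api": "jog_arm", "payload": {"delta_pos": [[0,0,0],[0,0,2],[0,0,4.5],[0,0,7],[0,0,9.5],[0,0,11.5],[0,0,12],[0,0,12]], "rotation": [[0,0,0],[0,0,0],[0,0,0],[0,0,0],[0,0,0],[0,0,0],[0,0,0],[0,0,0]], "gripper": [0.74,0.74,0.74,0.74,0.74,0.74,0.74,0.74]}}

```text
time: 2.5
tcp_pos: [0.4322, 0.0641, 0.0984]
tool_rot: [3.141, 0.044, -0.002]
force: [0.0, 0.2, -0.7]
opening: 0.0243
```

Run:
```python
from bench import arm
import cv2,numpy as np
a=arm.capture("scene")["pixels"][170:400,180:420];b=arm.capture("wrist")["pixels"]
a=cv2.resize(a,(400,383));b=cv2.resize(b,(400,300));b=cv2.copyMakeBorder(b,0,83,0,0,0)
cv2.imwrite("pics/near.png",np.hstack([a,b]));print(arm.read_state()["tcp_pos"],arm.read_state()["tool_rot"])
```

```text
[0.43285584 0.06423089 0.0997259 ] [-3.14123184e+00 -4.41190513e-02 -1.66520877e-03]
```

View pics/near.png

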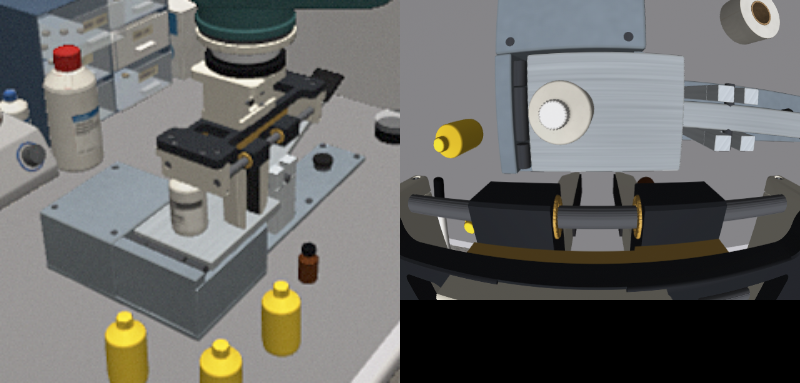

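The fingers stopped 24 mm short in y: the wrist half shows them at x≈600 and the bottle at ≈555. The bottle is upright and untouched. Aligning before the push.

Call:
{"api": "jog_arm", "payload": {"delta_pos": [[0,-0.8,0.3],[0,-1.6,0.7],[0,-2.4,1.0],[0,-2.4,1.0],[0.5,-2.4,1.0],[1,-2.4,1.0],[1.5,-2.4,1.0],[1.5,-2.4,1.0]], "rotation": [[0,0,0],[0,0,0],[0,0,0],[0,0,0],[0,0,0],[0,0,0],[0,0,0],[0,0,0]], "gripper": [0.74,0.74,0.74,0.74,0.74,0.74,0.74,0.74]}}

```text
time: 3.4
tcp_pos: [0.4474, 0.0886, 0.0887]
tool_rot: [3.141, 0.044, -0.0]
force: [0.5, 0.8, 0.0]
opening: 0.024
```

Call:
{"api": "jog_arm", "payload": {"delta_pos": [[0.5,0,0],[1,0,0],[1.5,0,0],[2,0,0],[2.5,0,0],[3,0,0],[3.5,0,0],[4,0,0]], "rotation": [[0,0,0],[0,0,0],[0,0,0],[0,0,0],[0,0,0],[0,0,0],[0,0,0],[0,0,0]], "gripper": [0.74,0.74,0.74,0.74,0.74,0.74,0.74,0.74]}}

```text
time: 4.2
tcp_pos: [0.4871, 0.0899, 0.0886]
tool_rot: [-3.141, -0.044, 0.0]
force: [-0.1, -0.0, -1.0]
opening: 0.0244
```

Run:
```python
from bench import arm
import cv2,numpy as np
a=arm.capture("scene")["pixels"][170:400,180:420];b=arm.capture("wrist")["pixels"]
a=cv2.resize(a,(400,383));b=cv2.resize(b,(400,300));b=cv2.copyMakeBorder(b,0,83,0,0,0)
cv2.imwrite("pics/near2.png",np.hstack([a,b]));print(arm.read_state()["tcp_pos"],arm.read_state()["tool_rot"],arm.read_state()["force"])
```

```text
[0.48723141 0.08992296 0.08860001] [-3.14125673e+00 -4.42615342e-02  1.35955706e-04] [0.33435672 0.24399072 0.41181387]
```

View pics/near2.png

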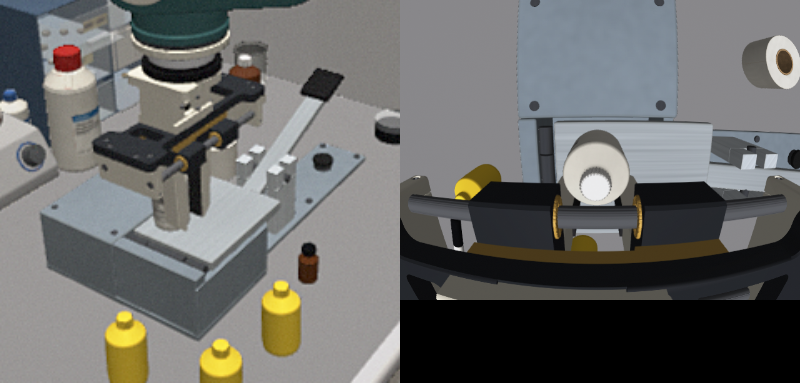

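The bottle is nested between the fingers and upright (cap near (596,186) in the wrist half). Continuing the push.

Call:
{"api": "jog_arm", "payload": {"delta_pos": [[0.6,0.1,0],[1.2,0.2,0],[1.8,0.3,0],[2.4,0.4,0],[3.0,0.5,0],[3.6,0.6,0],[4.2,0.6,0],[4.8,0.7,0]], "rotation": [[0,0,0],[0,0,0],[0,0,0],[0,0,0],[0,0,0],[0,0,0],[0,0,0],[0,0,0]], "gripper": [0.74,0.74,0.74,0.74,0.74,0.74,0.74,0.74]}}

```text
time: 5.1
tcp_pos: [0.5354, 0.0843, 0.0886]
tool_rot: [-3.141, -0.045, 0.0]
force: [-0.3, 0.1, -0.0]
opening: 0.0242
```

Call:
{"api": "jog_arm", "payload": {"delta_pos": [[0.6,0.1,0],[1.2,0.2,0],[1.8,0.2,0],[2.4,0.3,0],[2.9,0.3,0],[3.3,0.4,0],[3.5,0.4,0],[3.5,0.4,0]], "rotation": [[0,0,0],[0,0,0],[0,0,0],[0,0,0],[0,0,0],[0,0,0],[0,0,0],[0,0,0]], "gripper": [0.74,0.74,0.74,0.74,0.74,0.74,0.74,0.74]}}

```text
time: 5.9
tcp_pos: [0.5702, 0.0813, 0.0886]
tool_rot: [-3.141, -0.044, 0.0]
force: [-0.6, 0.5, -1.1]
opening: 0.0242
```

Call:
{"api": "jog_arm", "payload": {"delta_pos": [[-0.5,0,0],[-1.5,0,0],[-3,0,0],[-5,0,0],[-8,0,0],[-11,0,0],[-13,0,0],[-14,0,0]], "rotation": [[0,0,0],[0,0,0],[0,0,0],[0,0,0],[0,0,0],[0,0,0],[0,0,0],[0,0,0]], "gripper": [0.74,0.74,0.74,0.74,0.74,0.74,0.74,0.74]}}

```text
time: 6.7
tcp_pos: [0.4283, 0.0773, 0.0887]
tool_rot: [-3.141, -0.045, -0.001]
force: [0.2, 0.4, -0.1]
opening: 0.0238
```

Run:
```python
from bench import arm
import cv2,numpy as np,pickle
A=arm.capture("scene");B=arm.capture("top");pickle.dump((A,B),open("c1.pkl","wb"))
a=A["pixels"][170:400,180:420];b=B["pixels"][150:280,205:415]
a=cv2.resize(a,(400,383));b=cv2.resize(b,(400,248));b=cv2.copyMakeBorder(b,0,135,0,0,0)
cv2.imwrite("pics/after.png",np.hstack([a,b]));print(arm.read_state()["tcp_pos"],arm.read_state()["tool_rot"],arm.read_state()["force"])
```

```text
[0.42936127 0.07736141 0.08898836] [-3.14114082e+00 -4.48362579e-02 -2.00139506e-03] [-0.79257164  0.16084139 -0.19930281]
```

View pics/after.png

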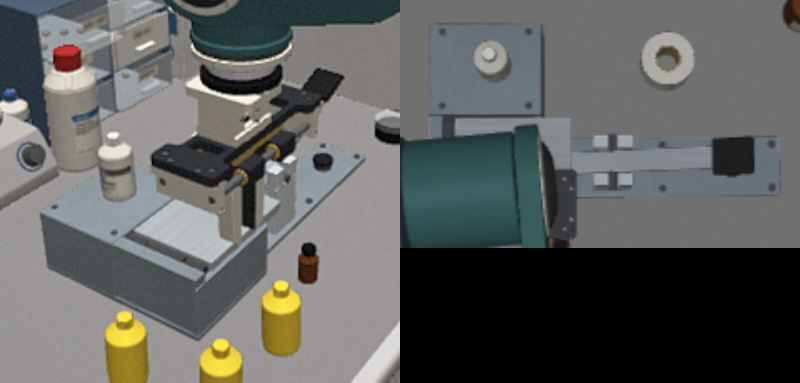

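The bottle stands upright near the middle of the deck (top half, (491,57); deck 430–542 × 25–115). Going to the pad now: rise, turn the tool 90° and close the fingers.

Call:
{"api": "jog_arm", "payload": {"delta_pos": [[0,0,-4],[0,0,-8],[0,0,-12],[1,3,-13],[2,7,-13],[3,11,-13],[4,15,-13],[5,19,-13]], "rotation": [[0,0,0],[0,0,0],[0,0,0.12],[0,0,0.24],[0,0,0.38],[0,0,0.52],[0,0,0.66],[0,0,0.8]], "gripper": [1,1,1,1,1,1,1,1]}}

```text
time: 7.6
tcp_pos: [0.4863, -0.1133, 0.2187]
tool_rot: [-2.907, 1.191, -0.001]
force: [-0.2, 0.5, 1.0]
opening: 0.0007
```

Run:
```python
from bench import arm
from scipy.spatial.transform import Rotation as R
import numpy as np
s=arm.read_state();M=R.from_rotvec(s["tool_rot"]).as_matrix();print(s["tcp_pos"],s["q"],s["opening"])
print(M.T@(np.array([.4928,-.183,.21])-s["tcp_pos"])*100, np.arctan2(M[1,0],M[0,0]))
```

```text
[ 0.48633077 -0.11326976  0.21868279] [-2.79918389e-01 -2.73701079e-01  1.80870227e+00  3.45233207e-06
  1.60614415e+00  2.06851512e+00] 0.0006966145575440965
[5.35289698 4.51510038 0.86939615] -0.7776370976764138
```

Call:
{"api": "jog_arm", "payload": {"delta_pos": [[0.8,0.7,0.1],[1.8,1.5,0.3],[2.8,2.3,0.5],[3.8,3.2,0.7],[4.6,3.9,0.9],[5.3,4.5,0.9],[5.3,4.5,0.9],[5.3,4.5,0.9]], "rotation": [[0,0,0.13],[0,0,0.26],[0,0,0.39],[0,0,0.52],[0,0,0.65],[0,0,0.765],[0,0,0.765],[0,0,0.765]], "gripper": [1,1,1,1,1,1,1,1]}}

```text
time: 8.4
tcp_pos: [0.4924, -0.1805, 0.2094]
tool_rot: [2.262, -2.18, -0.001]
force: [-0.2, -0.3, 0.4]
opening: 0.0001
```

Run:
```python
from bench import arm
import cv2,numpy as np
a=arm.capture("scene")["pixels"][150:380,180:460];b=arm.capture("wrist")["pixels"]
a=cv2.resize(a,(400,329));b=cv2.resize(b,(400,300));b=cv2.copyMakeBorder(b,0,29,0,0,0)
cv2.imwrite("pics/pad.png",np.hstack([a,b]));s=arm.read_state();print(s["tcp_pos"],s["tool_rot"],s["q"])
```

```text
[ 0.49226649 -0.18015506  0.20963037] [-2.26223602e+00  2.17983293e+00  4.66104848e-05] [-3.99521251e-01 -2.13818521e-01  1.77405328e+00  4.34780080e-05
  1.58137296e+00  2.70497490e+00]
```

View pics/pad.png

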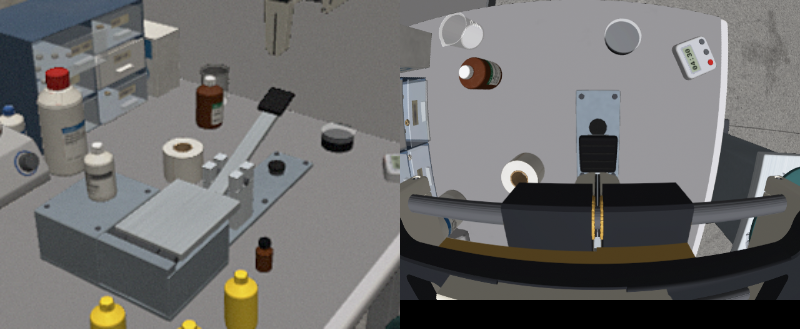

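Finger tips are laterally in line with the pad (wrist half x≈598; pad 580–617). Pressing down along its arc.

Call:
{"api": "jog_arm", "payload": {"delta_pos": [[0.1,0,2],[0.1,0,4],[0.2,0,5.5],[0.2,0,6.2],[0.3,0,6.8],[0.4,0,7.4],[0.6,0,8],[0.8,0,8.6]], "rotation": [[0,0,0],[0,0,0],[0,0,0],[0,0,0],[0,0,0],[0,0,0],[0,0,0],[0,0,0]], "gripper": [1,1,1,1,1,1,1,1]}}

```text
time: 9.3
tcp_pos: [0.4932, -0.1894, 0.1256]
tool_rot: [-2.259, 2.183, -0.006]
force: [-2.7, -5.4, 11.4]
opening: 0.0004
```

Call:
{"api": "jog_arm", "payload": {"delta_pos": [[0.3,0,0.9],[0.5,0,1.8],[0.7,0,2.7],[0.8,0,3.6],[0.8,0,4.5],[0.8,0,5.4],[0.7,0,6.2],[0.6,0,6.8]], "rotation": [[0,0,0],[0,0,0],[0,0,0],[0,0,0],[0,0,0],[0,0,0],[0,0,0],[0,0,0]], "gripper": [1,1,1,1,1,1,1,1]}}

```text
time: 10.1
tcp_pos: [0.4939, -0.1964, 0.0577]
tool_rot: [2.259, -2.183, 0.009]
force: [-0.4, -11.8, 11.3]
opening: 0.0005
```

Call:
{"api": "jog_arm", "payload": {"delta_pos": [[0,0,0.1],[0,0,0.2],[0,0,0.3],[0,0,0.4],[0,0,0.5],[0,0,0.5],[0,0,0.5],[0,0,0.5]], "rotation": [[0,0,0],[0,0,0],[0,0,0],[0,0,0],[0,0,0],[0,0,0],[0,0,0],[0,0,0]], "gripper": [1,1,1,1,1,1,1,1]}}

```text
time: 10.9
tcp_pos: [0.4938, -0.1957, 0.0528]
tool_rot: [-2.259, 2.183, -0.007]
force: [-0.6, -6.9, 9.3]
opening: 0.0004
```

Call:
{"api": "jog_arm", "payload": {"delta_pos": [[0,0,0.1],[0,0,0.2],[0,0,0.3],[0,0,0.4],[0,0,0.45],[0,0,0.5],[0,0,0.5],[0,0,0.5]], "rotation": [[0,0,0],[0,0,0],[0,0,0],[0,0,0],[0,0,0],[0,0,0],[0,0,0],[0,0,0]], "gripper": [1,1,1,1,1,1,1,1]}}

```text
time: 11.7
tcp_pos: [0.4937, -0.1951, 0.0477]
tool_rot: [-2.259, 2.182, -0.005]
force: [-1.4, -1.2, 10.6]
opening: 0.0005
```

Call:
{"api": "jog_arm", "payload": {"delta_pos": [[0,0,0.05],[0,0,0.1],[0,0,0.15],[0,0,0.2],[0,0,0.2],[0,0,0.2],[0,0,0.2],[0,0,0.2]], "rotation": [[0,0,0],[0,0,0],[0,0,0],[0,0,0],[0,0,0],[0,0,0],[0,0,0],[0,0,0]], "gripper": [1,1,1,1,1,1,1,1]}}

```text
time: 12.5
tcp_pos: [0.4939, -0.1951, 0.0466]
tool_rot: [-2.259, 2.182, -0.006]
force: [-5.8, 2.6, 20.7]
opening: 0.0005
```

Run:
```python
from bench import arm
import cv2,numpy as np
A=arm.capture("scene");B=arm.capture("top")
a=A["pixels"][170:400,180:420];b=B["pixels"][150:310,205:450]
a=cv2.resize(a,(400,383));b=cv2.resize(b,(400,261));b=cv2.copyMakeBorder(b,0,122,0,0,0)
cv2.imwrite("pics/pressed.png",np.hstack([a,b]));s=arm.read_state();print(s["tcp_pos"],s["force"])
```

```text
[ 0.49387837 -0.19507816  0.0466222 ] [-5.71884954  1.94833921 22.2415587 ]
```

View pics/pressed.png

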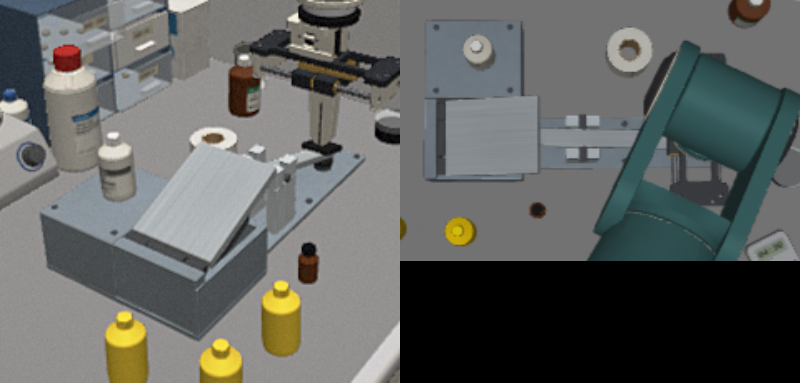

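The flap is raised (scene half, lip near (245,165)), the bottle is upright on the deck (116,170), and the force jumped from 11 N to 22 N, so the lever is on its stop. Handing in.

```bash
python3 -c "
from bench import arm
arm.job_done();s=arm.read_state();print(s['time'],s['tcp_pos'],s['force'])"
```

```text
the job is handed in; nothing more can be done
the job is handed in; nothing more can be done
```

The job is done and handed in at about 12.6 s, with the arm still holding the lever down.

- **Bottle:** I pushed it upright with the part-closed fingers, without gripping it, off the flap to near the middle of the deck. The last pictures show it still upright there.
- **Lever:** I then pressed the pad down with closed fingertips. At TCP height 0.0466 m the upward force jumped from about 11 N to 22 N, so the pad is on its rubber stop.
- **Flap and bystanders:** The last pictures show the flap raised. The film roll and vial are in place. The timer is only partly in the last crop and looks undisturbed.

Two things came out differently from what I expected:
- The first approach stopped 24 mm short sideways, and I corrected it before touching the bottle.
- The triangulated pad height was 0.1355 m against about 0.14 m stated, which I put down to picking the pixel by eye. I used the stated height and the measured force instead.

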